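# Try a taper arbor in its socket and drift it out

## Task

Try the fit of the steel taper arbor: lift it out of the wooden stand and seat it in the steel socket, twisting it to and fro under a gentle push (never press the socket down with more than 25 N; straight pushing would take more) until its collar is fully home on the rim, and let go of it. Then push the steel drift, thin end first, through the slot under it until its wedge has lifted the arbor loose onto the drift's flat top, without jamming it, and leave both standing so. Keep your hand off the arbor once the drift is in the slot, and do not disturb the other things on the bench.

Things in the scene. Friction and masses are not known exactly. Their poses are not given: they have to be found in the camera images.
- arbor_head (a point): Centre of the square head of the loose steel arbor, 26 x 26 mm and 46 mm tall: the place to grip it. z is the arbor's axis (up), x and y are square to the head's flat sides. It lies 29 mm above the collar's underside. The arbor starts upright in the stand; 0.24 to 0.4 kg.
- arbor_collar (a point): Centre of the underside of the arbor's collar (40 mm across, 6 mm thick). Below it: the tapered shank, 27 mm across at the collar and 15.5 mm at 41 mm below it, then a round-ended tail 14 mm across that ends 63 mm below the collar. Seated means that this point is on the socket's mouth.
- socket_mouth (a point): Centre of the socket's mouth, at its rim 86 mm above the bench. A sprung brass liner inside grips the taper over the last 9 mm before home, ever tighter (sideways 43 N per mm off centre when home). Pushed straight, the shank needs 27 to 40 N; twisted to and fro meanwhile, sliding round at least 5 times as fast as it sinks, 10 to 16 N. Once home it holds itself.
- sleeve (a joint): How far the socket's sleeve is pressed down on its stiff spring pack, in m: 0 at rest, 0.001 at 25 N of downward push on the sleeve (25 N per mm), negative when it is pulled up. The spring carries the sleeve's own weight.
- socket: The fixed steel socket: a round upright sleeve 64 mm across on two cheeks with the drift slot between them, on a foot plate 104 mm (x) by 84 mm (y), 12 mm thick. Origin at the centre of its underside, z up, the slot along its y.
- slot_floor (a point): Centre of the floor of the drift slot, straight below the socket's mouth, 12 mm above the bench. The slot runs right through the socket along this point's y, open at both ends, 16 mm wide, 50 mm long, 24 mm clear height (two cross pins 25 mm apart above it guide the tail, 1 mm play). The seated arbor's tail ends 11 mm above this floor.
- drift_handle (a point): Centre of the handle of the loose steel drift, a wedge bar 201 mm long that lies on the bench on its narrow edge. The handle is a block 46 mm long, 14 mm wide and 44 mm high (this point is 22 mm above its underside): grip it across its 14 mm. x points along the drift to its tip, y across it, z up. 0.25 kg.
- drift_tip (a point): Thin end of the drift, 178 mm ahead (x) of the handle's centre, 3 mm above the underside. The blade is 10 mm wide; from the tip back its height rises from 8 to 22 mm over 72 mm, is 22 mm for 18 mm, then 15 mm up to the handle. Driving it takes 10 to 22 N; with the tip 75 to 87 mm past the socket's axis the arbor stands on the flat, lifted 11 mm.
- stand: Fixed plywood block, 70 x 70 x 72 mm, with an upright hole 31 mm wide in which the arbor's shank hangs, its collar on the top. Origin at the centre of the block's underside.

How it is judged (in metres and radians):
On the way, in this order (a step that is already met when the one before it is completed fails the run):
1. the arbor is seated: its collar is home on the socket's rim (gap under 1.5 mm), upright, and let go (z of arbor_collar in the frame of socket_mouth below 0.0015 m and horizontal distance between arbor_collar and socket_mouth below 0.003 m and angle between arbor_collar's own z axis and vertical below 0.06 rad and contact force between the fingers and arbor below 0.3 N), for 0.2 s.
2. the drift has entered the slot, its tip past the socket's axis, while the arbor is still seated (gap under 3 mm) (z of arbor_collar in the frame of socket_mouth below 0.003 m and ((y of drift_tip in the frame of slot_floor above 0 m and y of drift_handle in the frame of slot_floor below -0.05 m) or (y of drift_tip in the frame of slot_floor below 0 m and y of drift_handle in the frame of slot_floor above 0.05 m)) and x of drift_tip in the frame of slot_floor between -0.012 and 0.012 m and z of drift_tip in the frame of slot_floor between -0.001 and 0.012 m), for 0.05 s.
At the end, for the whole second after the job is handed in: The arbor stands loose and upright in the socket, collar 9 to 13.5 mm above the rim, carried by the drift, which lies in the slot, tip at least 55 mm past the socket axis and handle out on the other side; both at rest and let go (z of arbor_collar in the frame of socket_mouth between 0.009 and 0.0135 m and horizontal distance between arbor_collar and socket_mouth below 0.005 m and angle between arbor_collar's own z axis and vertical below 0.12 rad and ((y of drift_tip in the frame of slot_floor above 0.055 m and y of drift_handle in the frame of slot_floor below -0.05 m) or (y of drift_tip in the frame of slot_floor below -0.055 m and y of drift_handle in the frame of slot_floor above 0.05 m)) and x of drift_tip in the frame of slot_floor between -0.012 and 0.012 m and z of drift_tip in the frame of slot_floor between -0.001 and 0.012 m and linear speed of each of arbor, drift below 0.02 m/s); the robot touches nothing.
It fails at once if the sleeve is pressed down by more than 1 mm, that is with more than 25 N (value of joint sleeve above 0.001 m).
It fails at once if the drift is jammed, pressing on the arbor or the socket with more than 60 N (contact force between drift and arbor above 60 N or contact force between drift and socket above 60 N).
It fails at once if the hand touches the arbor while the drift is in the slot (contact force between the fingers and arbor above 0.5 N and height (world z) of drift_tip above 0.011 m and horizontal distance between drift_tip and slot_floor below 0.1 m).
It fails at once if another thing on the bench is moved by more than 2 cm (distance of any of bearing_6202, nut_m16, hub_puck, solder_reel, side_cutter, multimeter, tape_black from where it was at the start of the episode above 0.02 m).
It also fails if it takes over 72 s, if anything falls off the work surface, if the arm or the gripper's body presses on something with over 40 N, if the wrist force passes 120 N, or if a joint passes its speed limit or range.

## Robot

A 6-joint arm with a two-finger parallel gripper is mounted at the origin on a cart in front of the work surface, level with it; the furniture and walls round the work are solid. World frame = base frame: x ahead of the robot, y to its left, z up, the work surface at z = 0. Lengths are in m, angles in degrees, forces in N, time in s.
With the tool pointing down it reaches from about 0.4 to 0.825 m from the base axis. Payload 7 kg.
Tool frame: the origin (TCP) lies midway between the tips of the shut fingers; the grasp point (between the pads) lies 19 mm behind it; z points along the fingers, y is the line along which they close (so a half turn about z gives the same grasp; the last joint's range is limited). The gripper opens to 88 mm and grips with 3 to 60 N. Pads are 19 mm wide; open, the fingers measure 130 mm over their backs; the gripper's body (78 mm by 193 mm) begins 47 mm behind the grasp point.
Start: joints at [85.262, 20.546, 0.682, 0, -70.136, -16.507], TCP at [0.245, 0.629, 0.227] pointing down, gripper open.
Joint ranges: [-176.03, 176.03], [-82.01, 121.73], [-58.28, 71.71], [-173.87, 95.51], [-174.79, -0.11], [-173.66, 173.66]. Speed limits (degrees/s): [136.94, 136.94, 172.46, 180, 180, 180].

## Interface

Orientations are given as a 3x3 rotation matrix whose columns are the frame's x, y, z axes.
In Python, from rig import robot gives the robot as it stands. Calls block until the motion is done:
- robot.goto(position, orientation): joint-space move of the TCP to a pose.
- robot.servo_line(position, ori=None, speed=0.15): straight line of the TCP; ori=None keeps the orientation; speed is the mean speed in m/s.
- robot.movej(angles): joint-space move.
- robot.move_gripper(opening): opening from 0.0 (shut) to 1.0 (fully open); the grip force is fixed at half the most; returns when the fingers have stopped.
- robot.dwell(seconds).
- robot.ik(position, orientation): joint angles nearest the present ones, or None.
- robot.grab_frame(name): name is "scene" or "top"; returns (picture, depth): 400x640x3 uint8, red, green, blue; 400x640 float32, m along the optical axis (not along the pixel's ray), 0 where there is no reading.
- robot.camera_info(name): a dict with "vfov" (degrees; the focal length in pixels is half the picture's height over the tangent of half this angle, whatever the lens; pixels are square), "cx", "cy" (the principal point, pixels), "view" (4x4, takes a point from world to camera coordinates). Camera axes: x right, y down, z forward; pixel columns grow to the right and rows downward; lengths in m; the calibration is good to about 2 mm. A picture is of the moment at which its call begins. camera_info takes no time and is no camera call.
A pose or a line that the arm cannot do raises robot.Unreachable and nothing moves.
- robot.job_done(): hands the job in; it is judged then, once.
Readings, each from a call of its own:
- robot.read_t(): time.
- robot.read_qpos(): joint angles.
- robot.read_qvel(): joint speeds.
- robot.read_effort(): joint torques, N m.
- robot.read_position(): TCP position.
- robot.read_tcp_rot(): TCP orientation.
- robot.read_force(): force on the tool from outside, world axes, zero at the start.
- robot.read_ft_torque(): the same for the moment, N m.
- robot.read_grip_width(): opening from 0.0 (shut) to 1.0 (fully open).
- robot.read_finger_force(): force on a finger pad.
Only numpy, scipy, OpenCV 4.12 (cv2) and the standard library are available. Lean on these libraries where they do the work, as an engineer would, in place of code of your own. Each camera call takes 0.05 s, during which the arm holds its last target. There are 200 camera calls.

## Working session

There is one attempt and no reset: what is moved stays moved. The work goes in short steps, each a Python script; the robot and the scene stay as the last script left them, time stands still between calls to the robot, and variables do not carry over. Pictures are saved under pics/ and viewed, at most 10 in all, crops included, and the job is handed in when it is done.

```bash
ls; mkdir -p pics
python3 - <<'E'
from rig import robot
import cv2,numpy as np
for n in("scene","top"):
    p,d=robot.grab_frame(n); cv2.imwrite(f"pics/{n}0.png",p[:,:,::-1]); np.savez(f"{n}0.npz",p=p,d=d)
    print(n,robot.camera_info(n))
print(robot.read_t(),robot.read_force(),robot.read_tcp_rot())
E
```

```text
pics
scene {'vfov': 51.15354491987695, 'cx': 320.00382820349967, 'cy': 202.68639648774024, 'view': array([[ 0.85637777, -0.51607086,  0.01696995, -0.37229054],
       [-0.35033142, -0.6048622 , -0.71512909,  0.25084504],
       [ 0.37932176,  0.60647555, -0.69878638,  0.83768982],
       [ 0.        ,  0.        ,  0.        ,  1.        ]])}
top {'vfov': 57.531769198082635, 'cx': 320.3994630762155, 'cy': 196.15516954266474, 'view': array([[-0.02928608, -0.99940837,  0.01803435,  0.04206592],
       [-0.9967895 ,  0.02785478, -0.07506537,  0.46263446],
       [ 0.07451861, -0.02017482, -0.99701552,  0.9965418 ],
       [ 0.        ,  0.        ,  0.        ,  1.        ]])}
0.1 [ 0.84546037 -0.38624642  0.12393069] [[ 9.31983778e-01 -3.62499731e-01 -4.27973641e-04]
 [-3.62499962e-01 -9.31982665e-01 -1.44591002e-03]
 [ 1.25277977e-04  1.50270511e-03 -9.99998863e-01]]
```

View pics/scene0.png

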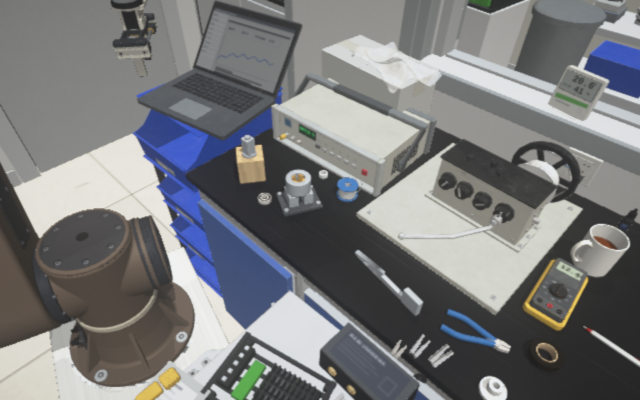

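View pics/top0.png

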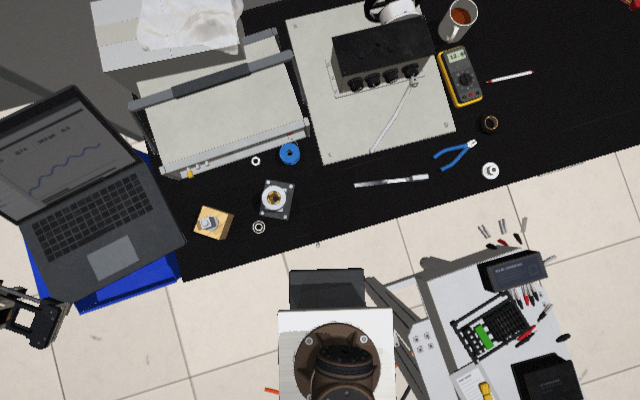

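```bash
cat > h.py <<'E'
from rig import robot
import cv2,numpy as np
def cam(n):
    c=robot.camera_info(n);return 200/np.tan(np.radians(c['vfov']/2)),c['cx'],c['cy'],np.array(c['view'])
def cloud(n,d):
    f,cx,cy,V=cam(n);v,u=np.mgrid[:400,:640]
    P=np.dstack([(u-cx)/f*d,(v-cy)/f*d,d]).reshape(-1,3)
    return ((P-V[:3,3])@V[:3,:3]).reshape(400,640,3)
def ray(n,u,v,z):
    f,cx,cy,V=cam(n);R=V[:3,:3];o=-R.T@V[:3,3];r=R.T@np.array([(u-cx)/f,(v-cy)/f,1])
    return o+r*(z-o[2])/r[2]
def proj(n,p):
    f,cx,cy,V=cam(n);q=V[:3,:3]@np.array(p)+V[:3,3];return q[0]/q[2]*f+cx,q[1]/q[2]*f+cy
E
python3 - <<'E'
from h import *
a=np.load('top0.npz');b=np.load('scene0.npz')
cv2.imwrite('pics/t1.png',cv2.resize(a['p'][140:250,185:445,::-1],None,fx=3,fy=3,interpolation=2))
cv2.imwrite('pics/s1.png',cv2.resize(b['p'][130:320,230:430,::-1],None,fx=3,fy=3,interpolation=2))
for n,x,(u0,u1,v0,v1) in(('top',a,(185,445,140,250)),('scene',b,(230,430,130,320))):
    C=cloud(n,x['d'])[v0:v1,u0:u1]
    ok=(x['d'][v0:v1,u0:u1]>0)
    for lo,hi in((.006,.018),(.03,.05),(.065,.078),(.08,.094),(.105,.13)):
        m=((C[...,2]>lo)&(C[...,2]<hi)&ok).astype(np.uint8)
        k,L,S,_=cv2.connectedComponentsWithStats(m)
        for i in range(1,k):
            if S[i,4]>25:
                q=C[L==i];r=cv2.minAreaRect(q[:,:2].astype(np.float32)*1000)
                print(n,lo,hi,S[i,4],S[i,:4]+[u0,v0,0,0],'mean',q.mean(0).round(4),'rect',np.round(r[0],1),np.round(r[1],1),round(r[2],1))
E
```

```text
top 0.006 0.018 59 [432 149  13  11] mean [ 0.575  -0.3104  0.0117] rect [ 575.4 -311.3] [12.5 40.6] 32.0
top 0.006 0.018 53 [251 157  10  10] mean [0.5668 0.2082 0.0127] rect [566.7 208.2] [23.6 24.4] 73.0
top 0.006 0.018 82 [387 177  24   7] mean [ 0.5021 -0.1909  0.0146] rect [ 503.5 -191.3] [13.2 65.3] 3.7
top 0.006 0.018 557 [259 180  36  41] mean [0.4536 0.1456 0.0125] rect [457.8 151.3] [ 84.3 103.8] 77.6
top 0.006 0.018 61 [354 182  21   6] mean [ 0.4933 -0.0899  0.013 ] rect [494.3 -95.3] [10.  56.5] 4.4
top 0.006 0.018 106 [253 221  13  13] mean [0.3832 0.2027 0.0115] rect [383.1 201.7] [32.8 33.2] 87.7
top 0.03 0.05 930 [317 140  60  25] mean [ 0.5911 -0.0376  0.0328] rect [583.5 -47.3] [164.   67.8] 88.7
top 0.03 0.05 244 [375 140  46  12] mean [ 0.6029 -0.1737  0.0326] rect [ 610.1 -186.4] [ 27.8 130.4] 12.9
top 0.03 0.05 302 [279 143  21  20] mean [0.5841 0.1114 0.0386] rect [584.  111.3] [55. 53.] 42.2
top 0.03 0.05 51 [205 154  23  13] mean [0.5695 0.3158 0.0418] rect [572.4 311. ] [11.6 64.8] 30.5
top 0.03 0.05 88 [185 162  19  17] mean [0.543  0.373  0.0445] rect [5
[... 3251 characters left out ...]
5 [243 148  13   8] mean [0.3983 0.3089 0.087 ] rect [397.5 309. ] [18.5 32.7] 63.9
scene 0.08 0.094 53 [398 155  14  13] mean [0.7268 0.0654 0.0873] rect [734.5  70.7] [49.6 12.8] 18.2
scene 0.08 0.094 316 [286 169  26  19] mean [0.4597 0.1497 0.0847] rect [461.3 150.9] [63.5 62.8] 8.2
scene 0.08 0.094 36 [376 171   9   8] mean [0.6437 0.058  0.0865] rect [647.2  57.9] [11.5 25.3] 81.5
scene 0.105 0.13 2073 [313 130 108  41] mean [0.675  0.1393 0.1242] rect [660.4 134.5] [162.2 293.2] 57.8
scene 0.105 0.13 123 [241 135  14  13] mean [0.3991 0.3113 0.1184] rect [400.7 317.3] [27.2 28.9] 16.7
scene 0.105 0.13 83 [406 138  16  18] mean [0.7635 0.0774 0.1169] rect [764.   78.9] [62.7  8.2] 17.4
```

View pics/t1.png

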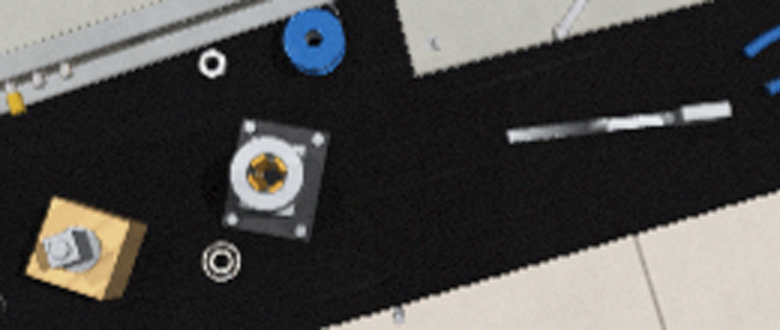

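View pics/s1.png

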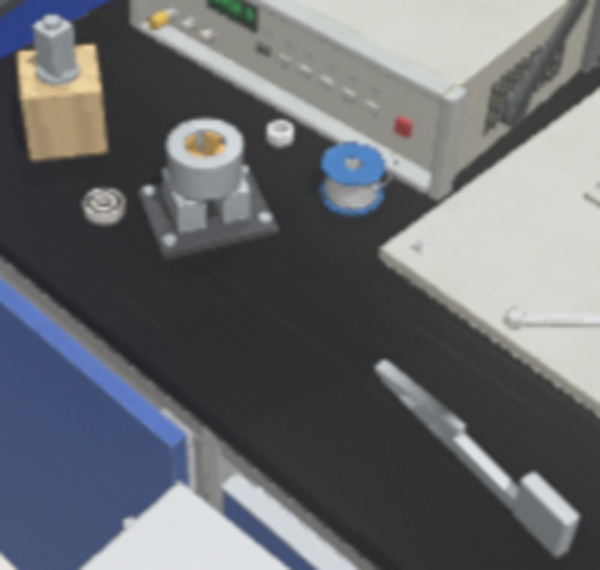

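```bash
cat >> h.py <<'E'
def R(a):
    a=np.radians(a);y=np.array([np.cos(a),np.sin(a),0]);z=np.array([0,0,-1.]);return np.column_stack([np.cross(y,z),y,z])
S=np.array([.459,.1507]);A=np.array([.399,.3168]);SL=77.4
E
python3 - <<'E'
from h import *
for nm,p in(('arb',[*A,.084]),('soc',[*S,.1])):
    for a in(17,107,197,287): print(nm,a,np.round(robot.ik(p,R(a)),0) if robot.ik(p,R(a)) is not None else None)
d=np.array([np.cos(np.radians(SL)),np.sin(np.radians(SL))])
for L in(.228,.098):
    for a in(SL-90,SL+90):
        q=robot.ik([*(S-L*d),.015],R(a));print(L,a,None if q is None else np.round(q,0))
E
```

```text
arb 17 [ 61.  13. -31.   0. -46. 136.]
arb 107 [  61.   13.  -31.    0.  -46. -134.]
arb 197 [ 61.  13. -31.   0. -46. -44.]
arb 287 [ 61.  13. -31.   0. -46.  46.]
soc 17 [ 42.  10. -33.   0. -47. 155.]
soc 107 [  42.   10.  -33.    0.  -47. -115.]
soc 197 [ 42.  10. -33.   0. -47. -25.]
soc 287 [ 42.  10. -33.   0. -47.  65.]
0.228 -12.599999999999994 [ 18.  12. -46.   0. -32. 150.]
0.228 167.4 [ 18.  12. -46.   0. -32. -30.]
0.098 -12.599999999999994 [ 33.  14. -43.   0. -33. 134.]
0.098 167.4 [ 33.  14. -43.   0. -33. -46.]
```

Run:
```python
from h import *
robot.goto([*A,.2],R(287)); robot.servo_line([*A,.084],speed=.15)
robot.move_gripper(0.0); print(robot.read_grip_width(),robot.read_force(),robot.read_position())
robot.move_gripper(0.55)
robot.servo_line([*A,.130],speed=.2); robot.goto([*A,.130],R(197)); robot.servo_line([*A,.084],speed=.15)
robot.move_gripper(0.0); print(robot.read_grip_width(),robot.read_force(),robot.read_position(),robot.read_finger_force())
robot.dwell(.2)
robot.servo_line([*A,.185],speed=.15); print(robot.read_force(),robot.read_grip_width(),robot.read_t())
p,d=robot.grab_frame("top");q,e=robot.grab_frame("scene"); np.savez('lift.npz',p=p,d=d,q=q,e=e)
cv2.imwrite('pics/s2.png',cv2.resize(q[60:220,190:350,::-1],None,fx=3,fy=3,interpolation=2))
```

```text
0.2977913714995169 [-0.24554623  1.17812191 -0.14208021] [0.39906509 0.31706896 0.08402181]
0.29298653535102825 [0.26122609 1.6113307  4.11883512] [0.39951321 0.31747744 0.0847601 ] 29.99150723218918
[-1.00861354 -1.07357966 -3.52917707] 0.2949496298801953 7.7333
```

View pics/s2.png

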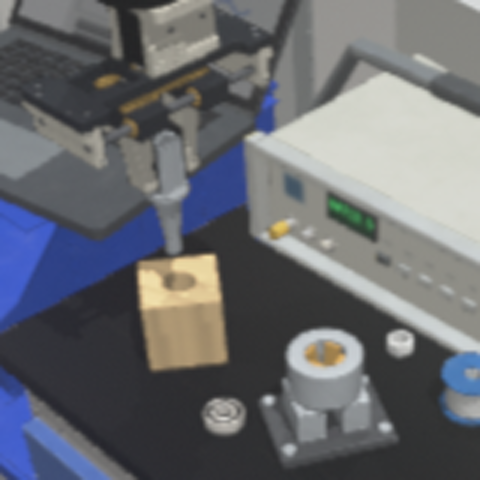

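Run:
```python
from h import *
robot.goto([*S,.178],R(197)); robot.dwell(.3)
f0=robot.read_force(); m0=robot.read_ft_torque(); np.save('f0.npy',f0); print(f0,m0)
for z in(.15,.13,.12,.112,.109):
    robot.servo_line([*S,z],speed=.06); f=robot.read_force()-f0; print(z,robot.read_position().round(4),f.round(2),(robot.read_ft_torque()-m0).round(2))
    if abs(f).max()>8: break
print(robot.read_t())
```

```text
[ 0.48880607  0.72725626 -2.7789635 ] [ 0.09574697 -0.05306613 -0.04839235]
0.15 [0.459  0.1506 0.1498] [ 0.32 -0.72  0.88] [-0.03 -0.04  0.02]
0.13 [0.4589 0.1505 0.1296] [-0.63  0.21 -1.04] [-0.02 -0.   -0.  ]
0.12 [0.4593 0.1516 0.1194] [ 0.97  3.52 -6.67] [ 2.19 -0.68  0.03]
0.112 [0.4593 0.1516 0.1115] [ 0.5   4.81 -6.01] [ 2.35 -0.56  0.04]
0.109 [0.4596 0.1519 0.1089] [-0.47  5.24 -2.15] [2.57 0.07 0.07]
10.825
```

Run:
```python
from h import *
f0=np.load('f0.npy')
p,d=robot.grab_frame("top");q,e=robot.grab_frame("scene")
cv2.imwrite('pics/s3.png',cv2.resize(q[60:240,190:390,::-1],None,fx=3,fy=3,interpolation=2))
for dx,dy in((0,.001),(0,.002),(0,.003),(.001,.002)):
    robot.servo_line([S[0]+dx,S[1]+dy,.109],speed=.01);robot.dwell(.1); f=robot.read_force()-f0; print(dx,dy,robot.read_position().round(4),f.round(2),robot.read_ft_torque().round(2))
print(robot.read_t(),robot.read_tcp_rot().round(3))
```

```text
0 0.001 [0.4594 0.1522 0.109 ] [ 1.48  4.49 -2.2 ] [ 2.34 -0.56  0.02]
0 0.002 [0.4592 0.1526 0.1091] [ 2.97  1.73 -1.58] [ 1.1  -0.99  0.01]
0 0.003 [0.459  0.1534 0.1091] [ 1.52 -1.04  0.66] [ 0.07 -0.93  0.03]
0.001 0.002 [0.4596 0.1526 0.1089] [-1.04  1.3   0.31] [ 0.97  0.49 -0.05]
12.3667 [[ 0.292 -0.956 -0.001]
 [-0.956 -0.292 -0.   ]
 [-0.     0.001 -1.   ]]
```

View pics/s3.png

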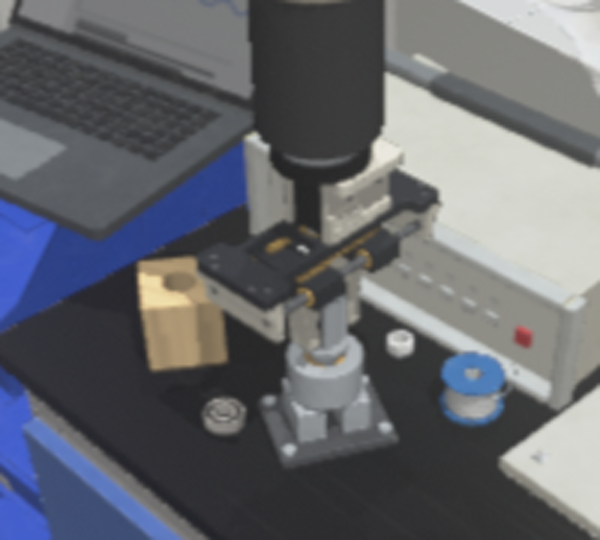

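Run:
```python
from h import *
f0=np.load('f0.npy'); c=np.array([.4595,.1532]); z=.109; s=1; zl=1
for i in range(22):
    f=robot.read_force()-f0; P=robot.read_position(); F=f[2]
    print(i,round(z,4),P.round(4),f.round(1),round(robot.read_grip_width(),3))
    if F>19 : print('stop');break
    dz=.0008 if F<8 else .0005 if F<13 else .0002 if F<16 else .0
    if P[2]<.1005: dz=min(dz,.0003)
    z-=dz; c=c+np.clip(.00012*f[:2],-.0004,.0004)
    D=max(np.hypot(*(c-P[:2])),abs(z-P[2]),1e-5); dist=np.linalg.norm(np.r_[c,z]-P)
    robot.servo_line([*c,z],ori=R(197+20*s),speed=max(dist,2e-5)/.7); s=-s
print(robot.read_t(),c)
```

```text
0 0.109 [0.4596 0.1526 0.1089] [-1.   1.3  0.3] 0.295
1 0.1082 [0.4594 0.1532 0.1082] [ 0.3 -0.5  0.4] 0.296
2 0.1074 [0.4594 0.1532 0.1074] [-0.4 -1.2 -0.4] 0.294
3 0.1066 [0.4595 0.1533 0.1067] [0.3 0.4 0.2] 0.296
4 0.1058 [0.4595 0.1533 0.1059] [ 1.2 -0.1  0.3] 0.295
5 0.105 [0.4596 0.1533 0.1051] [0.2 1.1 0.9] 0.297
6 0.1042 [0.4596 0.1533 0.1043] [0.8 0.5 0.5] 0.295
7 0.1034 [0.4596 0.1533 0.1034] [-1.   0.8  2.2] 0.29
8 0.1026 [0.4597 0.1534 0.1027] [-0.2 -0.2  3.9] 0.292
9 0.1018 [0.4596 0.1534 0.1019] [ 0.4 -0.9  4.7] 0.294
10 0.101 [0.4597 0.1534 0.1011] [-0.4 -0.4  6.4] 0.295
11 0.1002 [0.4596 0.1534 0.1003] [ 0.4 -0.2  6.4] 0.299
12 0.0999 [0.4596 0.1534 0.0999] [-0.1  0.6  5.2] 0.294
13 0.0996 [0.4596 0.1533 0.0996] [-0.4  0.3  5.4] 0.295
14 0.0993 [0.4596 0.1534 0.0994] [1.6 0.8 5.7] 0.297
15 0.099 [0.4596 0.1533 0.099 ] [-0.5  0.1  5.9] 0.299
16 0.0987 [0.4596 0.1535 0.0987] [ 1.  -1.3  6.2] 0.295
17 0.0984 [0.4597 0.1533 0.0984] [-1.   0.5  7. ] 0.294
18 0.0981 [0.4597 0.1534 0.0983] [-1.9 -0.1  8.8] 0.296
19 0.0978 [0.4597 0.1534 0.0983] [-1.6 -1.1 11.7] 0.294
20 0.0975 [0.4596 0.1534 0.0982] [-1.8  0.  12.9] 0.294
21 0.0972 [0.4597 0.1534 0.0981] [-1.5 -0.3 14.3] 0.291
30.7667 [0.45881593 0.15320848]
```

Run:
```python
from h import *
f0=np.load('f0.npy'); c=np.array([.4592,.1533]); z=.0972; s=1
for i in range(3):
    z-=.0004; robot.servo_line([*c,z],ori=R(197+20*s),speed=.0009/.5); s=-s
    f=robot.read_force()-f0;print(round(z,4),robot.read_position().round(4),f.round(1))
    if f[2]>19:break
P=robot.read_position(); robot.servo_line([*c,P[2]],speed=.003)
robot.move_gripper(.6); P=robot.read_position()
robot.servo_line([*P[:2],.2],speed=.25)
p,d=robot.grab_frame("scene"); C=cloud("scene",d); r=C[135:200,280:325].reshape(-1,3)
for lo,hi in((.081,.1),(.1,.15)):
    m=(r[:,2]>lo)&(r[:,2]<hi)&(np.hypot(*(r[:,:2]-[.4595,.1533]).T)<.04); print(m.sum(), np.percentile(r[m,2],[5,20,50,80,95,99]).round(4))
cv2.imwrite('pics/s4.png',cv2.resize(p[120:230,250:350,::-1],None,fx=5,fy=5,interpolation=2))
print(robot.read_t())
```

```text
0.0968 [0.4597 0.1533 0.098 ] [-3.5 -1.6 17.7]
0.0964 [0.4597 0.1534 0.0978] [-4.9 -1.1 21.3]
287 [0.0824 0.0843 0.0861 0.0912 0.0964 0.0988]
219 [0.1037 0.1117 0.1283 0.1378 0.1435 0.1446]
34.375
```

View pics/s4.png

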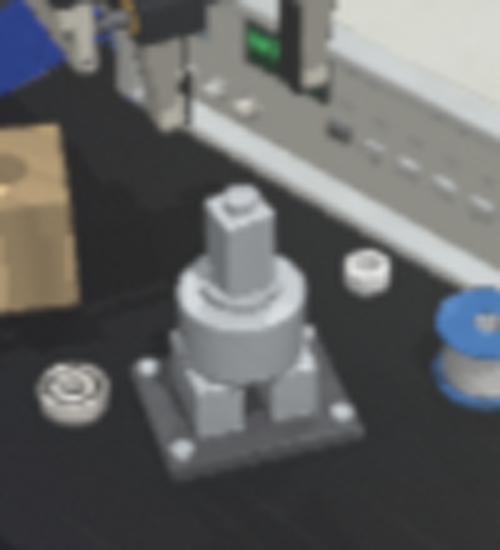

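Run:
```python
from h import *
H=np.array([.5073,-.2437])
robot.goto([*H,.16],R(184.3)); robot.move_gripper(.4)
robot.servo_line([*H,.008],speed=.15); robot.move_gripper(0.0)
print(robot.read_grip_width(),robot.read_finger_force(),robot.read_position().round(4),robot.read_force().round(2),robot.read_t())
robot.servo_line([*H,.07],speed=.15)
d=np.array([np.cos(np.radians(SL)),np.sin(np.radians(SL))]); T=np.array([.4597,.1533])
robot.goto([*(T-.238*d),.07],R(SL+90)); robot.servo_line([*(T-.238*d),.0245],speed=.12)
p,dd=robot.grab_frame("scene");q,e=robot.grab_frame("top")
print(robot.read_force().round(2),robot.read_position().round(4),robot.read_t())
for n,D in(("scene",dd),("top",e)):
    C=cloud(n,D).reshape(-1,3); w=C[:,:2]-T; s=w@d; t=w@np.array([d[1],-d[0]])
    m=(s>-.16)&(s<-.045)&(abs(t)<.02)&(C[:,2]>.01)&(C[:,2]<.05); print(n,m.sum(),s[m].max().round(4),np.polyfit(s[m],t[m],1).round(4), t[m].mean())
    for a in(-.15,-.12,-.09,-.07):
        k=m&(abs(s-a)<.012); print(a,t[k].mean().round(4),np.percentile(C[k,2],[10,90]).round(4))
cv2.imwrite('pics/s5.png',cv2.resize(p[150:290,260:400,::-1],None,fx=4,fy=4,interpolation=2))
```

```text
0.1577412599706083 30.000819861888885 [ 0.5077 -0.2437  0.0085] [-0.69  0.64  4.34] 38.0917
[ 0.5  -0.18 -2.32] [ 0.4085 -0.0791  0.025 ] 40.075
scene 101 -0.0583 [0.004  0.0016] 0.0011914844098555868<stdin>:15: RuntimeWarning: Mean of empty slice.
  ret = ret.dtype.type(ret / rcount)
Traceback (most recent call last):
IndexError: index -1 is out of bounds for axis 0 with size 0
```

```bash
cat >> h.py <<'E'
d=np.array([np.cos(np.radians(SL)),np.sin(np.radians(SL))]); T=np.array([.4597,.1533]);n=np.array([d[1],-d[0]])
E
python3 - <<'E'
from h import *
robot.dwell(.1);f0=robot.read_force(); np.save('f1.npy',f0)
def st(tip,z,sp,o=0):
    robot.servo_line([*(T-(.178-tip)*d+o*n),z],speed=sp)
    f=robot.read_force()-f0; P=robot.read_position(); w=P[:2]-T
    print(tip,round(w@d+.178,4),round(w@n,4),P[2].round(4),'F',round(f[:2]@d,1),round(f[:2]@n,1),f[2].round(1),robot.read_ft_torque().round(2)); return f
for tip,z in((-.06,.0232),(-.04,.0232),(-.028,.0232),(-.018,.0232),(-.008,.0232)):
    f=st(tip,z,.05)
    if abs(f).max()>8: break
p,dd=robot.grab_frame("scene")
cv2.imwrite('pics/s5.png',cv2.resize(p[150:290,260:400,::-1],None,fx=4,fy=4,interpolation=2))
print(robot.read_t())
E
```

```text
-0.06 -0.0599 0.0001 0.0234 F -1.3 0.2 0.6 [-0.04 -0.05 -0.01]
-0.04 -0.0397 -0.0001 0.0231 F -0.8 2.2 -0.7 [0.   0.   0.04]
-0.028 -0.0277 0.0 0.0232 F -1.3 1.2 0.5 [-0.01  0.    0.03]
-0.018 -0.0177 0.0 0.0232 F 0.1 0.6 -0.6 [-0.04 -0.04 -0.03]
-0.008 -0.0077 0.0 0.0232 F -1.1 0.8 -0.7 [-0.03 -0.07 -0.02]
42.1167
```

View pics/s5.png

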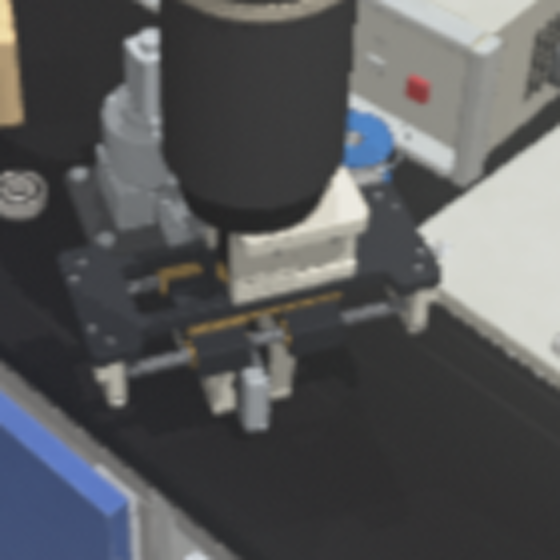

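```bash
cat > push.py <<'E'
from h import *
import sys
f0=np.load('f1.npy'); a,b,step,sp=map(float,sys.argv[1:5]); z=.0208; o=float(sys.argv[5]) if len(sys.argv)>5 else 0
for tip in np.arange(a,b+1e-6,step):
    robot.servo_line([*(T-(.178-tip)*d+o*n),z],speed=sp)
    f=robot.read_force()-f0; P=robot.read_position(); w=P[:2]-T
    print(round(tip,4),round(w@d+.178,4),round(w@n,4),P[2].round(4),'F',round(f[:2]@d,1),round(f[:2]@n,1),f[2].round(1),robot.read_ft_torque().round(2))
    o+=np.clip(.00008*(f[:2]@n),-.0003,.0003)
    if f[:2]@d<-28 or abs(f[2])>30: print('stop');break
print(robot.read_t(),o)
E
python3 push.py -.008 .034 .003 .03
```

```text
-0.008 -0.0082 -0.0001 0.0206 F 0.2 0.4 0.4 [ 0.01 -0.03 -0.01]
-0.005 -0.0048 0.0001 0.0208 F 0.3 1.7 1.3 [ 0.05 -0.01  0.03]
-0.002 -0.0018 0.0002 0.0208 F -0.3 0.4 -0.4 [ 0.02 -0.04  0.03]
0.001 0.0012 0.0002 0.0208 F -0.3 1.0 -0.9 [ 0.01 -0.03 -0.  ]
0.004 0.0042 0.0003 0.0208 F -0.2 0.0 0.1 [ 0.02 -0.04  0.01]
0.007 0.0071 0.0003 0.0208 F 0.0 1.6 0.6 [ 0.03 -0.02  0.08]
0.01 0.0102 0.0005 0.0208 F -0.7 0.5 0.2 [-0.01 -0.08  0.  ]
0.013 0.0131 0.0004 0.0208 F -0.3 1.1 -0.7 [-0.06 -0.   -0.02]
0.016 0.016 0.0004 0.0207 F -0.4 1.4 -0.8 [-0.19  0.11  0.04]
0.019 0.0184 0.0001 0.0207 F -4.9 0.2 1.5 [-1.43  0.44  0.09]
0.022 0.0208 -0.0002 0.0206 F -7.6 0.5 3.1 [-2.43  0.61 -0.01]
0.025 0.0232 -0.0006 0.0206 F -11.1 0.4 5.1 [-3.4   0.8   0.08]
0.028 0.0255 -0.0011 0.0205 F -13.5 1.2 6.4 [-4.33  0.98 -0.01]
0.031 0.0279 -0.0013 0.0204 F -15.5 0.9 7.2 [-5.07  1.15  0.01]
0.034 0.0313 -0.0011 0.0204 F -11.5 -0.2 5.1 [-3.83  1.28  0.24]
45.8667 0.0008959970891802212
```

```bash
python3 push.py .038 .082 .004 .035 .0009
python3 - <<'E'
from h import *
p,D=robot.grab_frame("scene"); C=cloud("scene",D).reshape(-1,3); w=C[:,:2]-T
m=(np.hypot(*w.T)<.03)&(C[:,2]>.1)&(C[:,2]<.18); print(np.percentile(C[m,2],[80,95,99]).round(4))
cv2.imwrite('pics/s6.png',cv2.resize(p[120:270,240:390,::-1],None,fx=4,fy=4,interpolation=2)); print(robot.read_grip_width())
E
```

```text
0.038 0.0353 -0.0012 0.0203 F -13.2 -1.9 6.3 [-4.08  1.28  0.14]
0.042 0.0406 -0.0005 0.0204 F -4.4 -1.4 1.5 [-1.49  0.89  0.25]
0.046 0.0453 -0.0001 0.0205 F -3.9 -1.2 -1.7 [-1.57  0.72  0.14]
0.05 0.0498 0.0002 0.0205 F -3.6 -0.3 -3.2 [-1.27  0.58  0.08]
0.054 0.054 0.0005 0.0207 F -3.4 0.6 -4.2 [-1.25  0.58  0.13]
0.058 0.0582 0.0007 0.0208 F -2.1 0.5 -4.4 [-1.06  0.49  0.06]
0.062 0.0623 0.0008 0.0208 F -3.0 -0.2 -4.7 [-0.95  0.41  0.1 ]
0.066 0.0663 0.0007 0.0208 F -2.4 -0.1 -4.1 [-0.94  0.39  0.07]
0.07 0.0704 0.0008 0.0209 F -1.5 0.8 -3.5 [-0.75  0.28  0.07]
0.074 0.0746 0.001 0.0209 F -0.9 -0.3 -3.2 [-0.46  0.13  0.03]
0.078 0.0785 0.0009 0.0209 F -0.0 0.7 -2.9 [-0.35  0.08  0.08]
0.082 0.0824 0.0009 0.0209 F -0.7 -0.5 -3.1 [-0.27  0.06  0.01]
49.0667 0.0006377539749001032
[0.1045 0.1104 0.1141]
0.15499879936389152
```

View pics/s6.png

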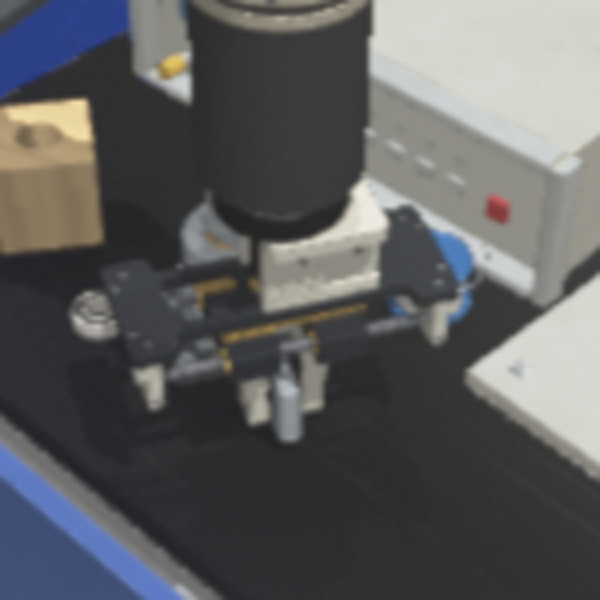

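Run:
```python
from h import *
robot.move_gripper(.35); P=robot.read_position()
robot.servo_line([*P[:2],.12],speed=.1); robot.servo_line([*(P[:2]-.1*d+.1*n),.25],speed=.25); robot.dwell(.2)
for nm in("scene","top"):
    p,D=robot.grab_frame(nm); C=cloud(nm,D).reshape(-1,3); w=C[:,:2]-T; s=w@d;t=w@n
    m=(np.hypot(*w.T)<.03)&(C[:,2]>.1)&(C[:,2]<.18)
    k=(abs(t)<.02)&(s<-.06)&(s>-.2)&(C[:,2]>.042)&(C[:,2]<.07); g=(abs(t)<.015)&(s>.045)&(s<.13)&(C[:,2]>.01)&(C[:,2]<.05)
    print(nm,np.percentile(C[m,2],[50,80,95]).round(4),w[m].mean(0).round(4),'handle s',k.sum(),s[k].min().round(4),s[k].max().round(4),t[k].mean().round(4),C[k,2].mean().round(4),'tip',g.sum(),s[g].max().round(4) if g.any() else 0)
    if nm=="scene": cv2.imwrite('pics/s7.png',cv2.resize(p[120:270,240:390,::-1],None,fx=4,fy=4,interpolation=2))
print(robot.read_t())
```

```text
scene [0.1287 0.1471 0.1533] [-0.0024 -0.0104] handle s 112 -0.1201 -0.073 0.0013 0.0526 tip 0 0Traceback (most recent call last):
  File "<stdin>", line 8, in <module>
    return _quantile_unchecked(
        a, q, axis, out, overwrite_input, method, keepdims, weights)
    return _ureduce(a,
                    func=_quantile_ureduce_func,
    ...<5 lines>...
                    overwrite_input=overwrite_input,
                    method=method)
    r = func(a, **kwargs)
    result = _quantile(arr,
                       quantiles=q,
    ...<2 lines>...
                       out=out,
                       weights=wgt)
    slices_having_nans = np.isnan(arr[-1, ...])
                                  ~~~^^^^^^^^^
IndexError: index -1 is out of bounds for axis 0 with size 0
```

View pics/s7.png

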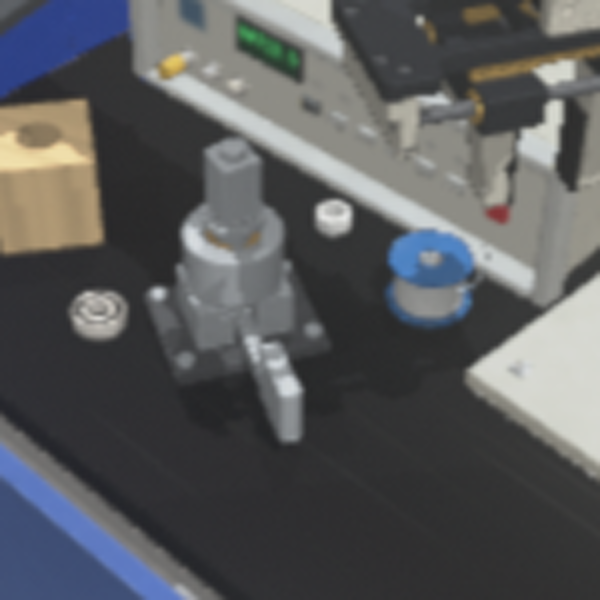

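```bash
python3 -c "
from rig import robot
print(robot.read_t(),robot.job_done())"
```

```text
the job is handed in; nothing more can be done
52.0333 None
```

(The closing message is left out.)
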